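Present the tangerine dish at the serving hatch

TASK

Take the orange tangerine from the fruit stand and lower it gently into the middle of the steel dish, letting go of it only just above the dish floor. Then take the dish by its black upright grip, lift it straight up off the round mat, and only when it is clear of the mat turn it a quarter turn clockwise (seen from above) so that the grip points the way the mat's yellow pointer does, keeping the dish level and the tangerine in the middle. Finish while still holding the dish by its grip, level and still, centred about 10 cm above the mat, with the other things on the counter left alone.

Things in the scene. Friction and masses are not known exactly. Their poses are not given: they have to be found in the camera images.
- tangerine: orange tangerine fruit, a ball of 44 mm diameter, about 45 g; origin at its centre; loose in one of the three seats of the stand (which one varies). At the start its centre is 36 mm above the counter, so 28 mm above the stand's board. It rolls freely.
- dish: loose round steel dish, about 260 g; origin under its centre, z up. Outer radius 83, inner 76, rim 55 mm high. Inner floor: a shallow cone, 7 mm high in the middle, rising 10 deg to 20 mm at the wall; the tangerine rolls to the middle, its centre 29 mm above the origin. Black grip on the -x side, blue tab on the +x rim. Starts centred on the mat (origin 4 mm above the counter), grip roughly to the mat's -y
- dish_grip (a point): gripping point of the dish's black grip, 118 mm from the dish's axis on its -x side, 85 mm above its underside; axes as the dish. The grip is an upright post, 16 mm thick along y (close the fingers along y), 34 mm long along x, 41 to 107 mm above the dish's underside; a 20 mm wide arm joins it to the rim. Squeeze it firmly (60 N or more): the dish hangs out to one side
- mat: round black mat fixed to the counter, radius 88 mm, 4 mm thick; origin under its centre, on the counter. A yellow pointer runs from its middle along its -x to 160 mm out. At the end the dish's x axis points along the mat's x axis, so its grip lies on the mat's -x side, over the pointer
- stand: low wooden fruit stand fixed to the counter, 250 x 80 mm, board 8 mm thick; origin under its centre. Three white square seats (32 mm outside, 18 mm above the counter) at x = -75, 0 and +75 mm along its own x axis, one fruit on each; beside the fruits the fingers have the board at 8 mm below them
- lime: green lime fruit, a ball of 44 mm diameter, about 45 g; origin at its centre; loose in one of the three seats of the stand (which one varies). Bystander: leave alone.
- plum: dark purple plum fruit, a ball of 44 mm diameter, about 45 g; origin at its centre; loose in one of the three seats of the stand (which one varies). Bystander: leave alone.
- dip_bowl: small white bowl, 66 mm wide, 35 mm high, origin under its centre, on the counter between stand and mat; bystander: leave alone
- shaker: clear jar with a steel cap, 40 mm wide, 85 mm high, origin under its centre, on the counter between stand and mat, towards the robot; bystander: leave alone
- tin: red round tin with a steel lid, 60 mm wide, 56 mm high, origin under its centre, to the right of the mat; bystander: leave alone
Mind the look-alikes: they are no part of the job. There is more than one size of the tangerine; the job needs the middle-sized.

How it is judged:
By the outcome, as a careful person would: the job done as asked, in the order asked, and still so for the second after the job is handed in, while the arm keeps its last pose, push and grip.
It also fails if it takes over 67 s, if anything falls off the work surface, if the arm or the gripper's body presses on something with over 40 N, if the wrist force passes 120 N, or if a joint passes its speed limit or range.

ROBOT

A 6-joint arm with a two-finger parallel gripper is mounted at the origin on the work surface. World frame = base frame: x ahead of the robot, y to its left, z up, the work surface at z = 0. Lengths are in m, angles in rad, forces in N, time in s.
With the tool pointing down it reaches from about 0.425 to 0.95 m from the base axis. Payload 3.5 kg.
Tool frame: the origin (TCP) lies at the very end of the fingers, on their centre line; the grasp point (between the pads) lies 19 mm behind it; z points along the fingers, y is the direction in which the jaws open and shut (so a half turn about z gives the same grasp; the last joint's range is limited). The gripper opens to 85 mm and grips with 20 to 120 N. Pads are 22 mm wide; open, the fingers measure 114 mm over their backs; the gripper's body (76 mm by 85 mm) begins 54 mm behind the grasp point. The pads swing forward as they close: fully open they stand 13 mm farther back than shut.
Start: joints at [1.026, 0.286, 1.577, -0, 1.279, -0.15], TCP at [0.26, 0.623, 0.231] pointing down, gripper open.
Joint ranges: [-2.77, 2.77], [-0.9, 2.22], [0.21, 2.48], [-1.53, 4.67], [0.24, 2.81], [-2.84, 2.84]. Speed limits (rad/s): [2.79, 2.79, 3.14, 3.14, 3.14, 3.14].

INTERFACE

Orientations are given as a unit quaternion [w, x, y, z].
In Python, from plant import * gives the robot as it stands. The module is installed in compiled form; this text tells all that it offers.
- The arm moves only by the tool drive_tool, never from a script. Its argument "rows" is a list of rows, each a list of 4 numbers: the shift along the tool's x, y, z in cm, then the turn about the tool's z in degrees. In form: [[tx, ty, tz, twist], ...]. A call has 1 to 8 rows; each row is the pose to reach, as a shift and turn from the pose commanded when the call began, along the tool's axes at that moment; what a row does not reach only later rows make up. A row lasts 1/8 s, in which the tool goes at most 62.5 mm and 10.7 degrees, less where a joint would pass 70% of its speed; a pose out of reach is approached as far as the arm can. A call with a gripper value outside its range is refused whole. "fingers" is the finger opening in cm, from 0 to 8.54, set as the call begins (left out, the last holds). The fingers move at their own pace and stop on an object; "newtons" is the grip in N (left out, the last holds). Time passes only in rows, so rows that repeat a pose let the fingers close. It gives the time, the measured TCP pose, the force and the opening at its end, in the units of the state.
- get_state(): the state, without advancing time (a new reading comes with each control period).
- grab_frame(name): name is "side" or "top"; returns the picture (400x640x3 uint8, red, green, blue); there is no depth.
- calibration(name): a dict with "mtx" (3x3 intrinsics, pixels), "D" ([k1, k2, p1, p2, k3] as OpenCV has them; the pictures are not rectified), "world_to_cam" (4x4, takes a point from world to camera coordinates). Camera axes: x right, y down, z forward; pixel columns grow to the right and rows downward; lengths in m; the calibration is good to about 2 mm. A picture is of the moment at which its call begins. calibration takes no time and is no camera call.
- close_job(): hands the job in, once; it reports no verdict.
Trained networks look in the newest picture that a camera, given by its name, has taken for a name from the list of things; names that differ only in an ending like _2 or _b are one class to them, and where a whole thing is asked for, a point or a joint stands for the part that bears it (a point fixed in the world has none). Each returns a list of dicts, best first, with "p" (0 to 1); they miss things now and then, are a little off and sometimes report something else, mostly with a low value. They report only what shows in the picture. A call takes as long as a camera call. They do not tell look-alikes from the thing itself.
- find_in(camera, target): "location" ([column, row] in pixels, amid what is visible of it).
- tip_of(camera, target): "location" ([column, row] in pixels: a listed point, or the origin of a listed thing).
The state is a dict: "t": time; "qpos": joint angles; "joint_velocities": joint speeds; "tau": joint torques, N m; "eef_pos": TCP position; "tool_rot": TCP orientation; "ft_force": force on the tool from outside, world axes, zero at the start; "moment": the same for the moment, N m; "finger_gap": finger opening in m.
Only numpy, scipy, OpenCV 4.12 (cv2) and the standard library are available. Lean on these libraries where they do the work, as an engineer would, in place of code of your own. Each camera call takes 0.05 s, during which the arm holds its last target.

## Working session

There is one attempt and no reset: what is moved stays moved. The work goes in short steps, Python scripts to look and compute and a tool call to move; the robot and the scene stay as the last step left them, time stands still between calls to the robot, and variables do not carry over. Pictures are saved under pics/ and viewed, and the job is handed in when it is done.

Besides the shell and the picture viewer there is one more tool, called after ">>>" as a command line: name --pt "numbers of a row" for each row, then --argument value for the rest. drive_tool: Moves the arm, as the interface text tells. Its arguments: {"type":"object","properties":{"rows":{"type":"array","items":{"type":"array","items":{"type":"number"}}},"fingers":{"type":"number"},"newtons":{"type":"number"}},"required":["rows"]}

```bash
mkdir -p pics; python3 - <<'E'
from plant import *
import cv2
for n in("side","top"):
    f=grab_frame(n); cv2.imwrite(f"pics/{n}0.png",f[:,:,::-1])
    c=calibration(n); print(n,c)
    for t in ("tangerine","lime","plum","dish","dish_grip","mat","stand","dip_bowl","shaker","tin"):
        print(t,[(round(d["p"],2),[round(float(v)) for v in d["location"]]) for d in tip_of(n,t)][:4])
print(get_state())
E
```

```text
side {'mtx': array([[478.67199466,   0.        , 326.91168971],
       [  0.        , 478.67199466, 198.65347678],
       [  0.        ,   0.        ,   1.        ]]), 'D': array([-0.10614515,  0.        ,  0.        ,  0.        ,  0.        ]), 'world_to_cam': array([[-0.95861663, -0.28464761, -0.00546797,  0.53051252],
       [-0.14968403,  0.52024696, -0.84079593,  0.14928091],
       [ 0.24217525, -0.80518249, -0.54132459,  1.21162538],
       [ 0.        ,  0.        ,  0.        ,  1.        ]])}
tangerine [(0.9, [226, 281]), (0.75, [282, 290]), (0.45, [262, 324])]
lime [(0.74, [345, 292])]
plum [(0.65, [314, 291])]
dish [(0.6, [326, 205]), (0.29, [369, 256])]
dish_grip []
mat [(0.95, [328, 209]), (0.4, [316, 302])]
stand [(0.71, [310, 303])]
dip_bowl [(0.61, [257, 238])]
shaker [(0.68, [369, 253]), (0.25, [314, 291])]
tin [(0.69, [368, 168])]
top {'mtx': array([[383.17210826,   0.        , 318.55279658],
       [  0.        , 383.17210826, 195.90130236],
       [  0.        ,   0.        ,   1.        ]]), 'D': array([-0.01543509,  0.        ,  0.        ,  0.        ,  0.   
[... 578 characters left out ...]
)]
tin [(0.58, [442, 199])]
{'t': 1.1, 'qpos': array([ 1.02598066e+00,  2.86320157e-01,  1.57668677e+00, -6.61351369e-06,
        1.27861969e+00, -1.50043287e-01]), 'joint_velocities': array([ 0.00136753,  0.000625  , -0.00025313, -0.00054943,  0.00066994,
        0.00207401]), 'tau': array([ 3.90251671e-04, -4.05967677e+01, -2.92943126e+01, -1.08717240e-04,
        4.86581484e-04, -6.34247854e-06]), 'eef_pos': array([0.25959772, 0.62306957, 0.23131859]), 'tool_rot': array([-2.80445642e-06,  1.96106014e-01,  9.80582700e-01, -1.70449266e-05]), 'ft_force': array([-1.05093074,  0.16802691,  0.30432219]), 'moment': array([-0.01549939, -0.0094136 , -0.00157458]), 'finger_gap': 0.0854029044594546}
```

View pics/side0.png

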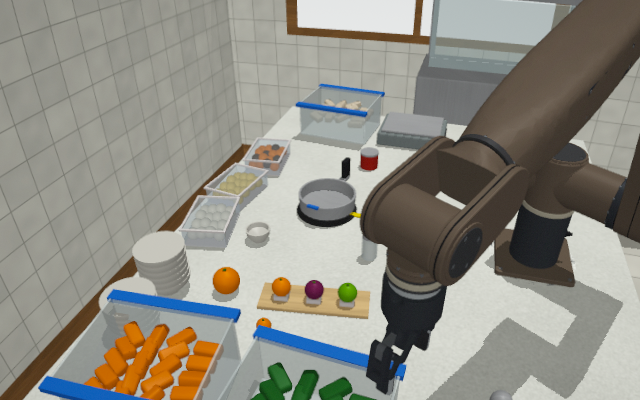

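View pics/top0.png

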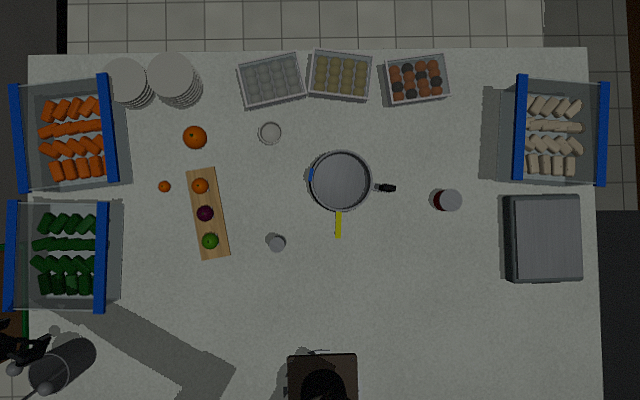

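```bash
cat > h.py <<'E'
import numpy as np, cv2
from plant import calibration
from scipy.spatial.transform import Rotation as R
C={n:calibration(n) for n in("side","top")}
def ray(n,uv):
    c=C[n]; p=cv2.undistortPoints(np.array([[uv]],float),c["mtx"],c["D"])[0,0]
    T=c["world_to_cam"]; d=T[:3,:3].T@np.array([p[0],p[1],1]); o=-T[:3,:3].T@T[:3,3]
    return o,d
def onz(n,uv,z):
    o,d=ray(n,uv); return o+d*(z-o[2])/d[2]
def tri(a,b):
    A=[];B=[]
    M=np.zeros((3,3));v=np.zeros(3)
    for n,uv in(("side",a),("top",b)):
        o,d=ray(n,uv); d/=np.linalg.norm(d); P=np.eye(3)-np.outer(d,d); M+=P; v+=P@o
    return np.linalg.solve(M,v)
def proj(n,X):
    c=C[n];T=c["world_to_cam"]
    return cv2.projectPoints(np.array(X,float).reshape(-1,3),cv2.Rodrigues(T[:3,:3])[0],T[:3,3],c["mtx"],c["D"])[0][:,0]
def blobs(img,lo,hi,roi,amin=15):
    h=cv2.cvtColor(img,cv2.COLOR_RGB2HSV); m=cv2.inRange(h,np.array(lo),np.array(hi))
    x0,y0,x1,y1=roi; k=np.zeros_like(m);k[y0:y1,x0:x1]=m[y0:y1,x0:x1]
    n,l,s,c=cv2.connectedComponentsWithStats(k)
    return sorted([(int(s[i][4]),c[i].round(1).tolist(),s[i][:4].tolist()) for i in range(1,n) if s[i][4]>=amin],reverse=True),k
E
python3 - <<'E'
from h import *
np.set_printoptions(precision=4,suppress=True)
t=cv2.imread("pics/top0.png")[:,:,::-1].copy(); s=cv2.imread("pics/side0.png")[:,:,::-1].copy()
def show(k,b): print(k,b[0][:4]); return b[0][0]
a=show("tang top",blobs(t,(5,170,60),(18,255,255),(185,170,215,200)))
b=show("tang side",blobs(s,(5,170,60),(18,255,255),(268,275,296,305)))
print(onz("top",a[1],.036),onz("side",b[1],.036),tri(b[1],a[1]))
for nm,lo,hi,rt,rs in (("plum",(135,60,20),(179,255,255),(190,200,220,225),(300,275,330,305)),("lime",(40,100,40),(70,255,255),(195,228,225,255),(335,280,360,305))):
    a=show(nm,blobs(t,lo,hi,rt));b=show(nm,blobs(s,lo,hi,rs)); print(onz("top",a[1],.036),onz("side",b[1],.036),tri(b[1],a[1]))
a=show("pointer",blobs(t,(22,120,80),(35,255,255),(320,200,360,245)))
k=blobs(t,(22,120,80),(35,255,255),(320,200,360,245))[1]
ys,xs=np.nonzero(k); print("pointer fit",cv2.fitLine(np.c_[xs,ys].astype(np.float32),cv2.DIST_L2,0,.01,.01).ravel())
print("pointer ends",onz("top",(xs[ys==ys.min()].mean(),ys.min()),.004),onz("top",(xs[ys==ys.max()].mean(),ys.max()),.004))
a=show("tab",blobs(t,(100,120,40),(125,255,255),(300,150,330,200)));print(onz("top",a[1],.055))
a=show("grip",blobs(t,(0,0,0),(179,255,60),(372,170,410,205)));print(onz("top",a[1],.1))
for nm,r in(("dish",(290,130,420,250)),("stand",(150,150,260,280))):
    x0,y0,x1,y1=r; cv2.imwrite(f"pics/z{nm}.png",cv2.resize(t[y0:y1,x0:x1,::-1],None,fx=5,fy=5,interpolation=cv2.INTER_CUBIC))
x0,y0,x1,y1=(240,140,400,310);cv2.imwrite("pics/zs.png",cv2.resize(s[y0:y1,x0:x1,::-1],None,fx=3.5,fy=3.5,interpolation=cv2.INTER_CUBIC))
E
```

```text
tang top [(204, [199.4, 185.5], [191, 178, 17, 16])]
tang side [(270, [280.9, 286.6], [272, 277, 19, 19])]
[0.5669 0.3154 0.036 ] [0.5677 0.316  0.036 ] [0.5673 0.3157 0.0357]
plum [(178, [204.6, 212.9], [197, 206, 17, 15])]
plum [(272, [313.7, 289.3], [305, 280, 18, 19])]
[0.4932 0.3029 0.036 ] [0.494  0.3034 0.036 ] [0.4936 0.3031 0.0358]
lime [(188, [209.5, 240.9], [202, 233, 16, 16])]
lime [(281, [347.1, 292.0], [338, 283, 19, 19])]
[0.4181 0.2914 0.036 ] [0.42  0.291 0.036] [0.419  0.2914 0.0367]
pointer [(149, [337.9, 224.7], [335, 212, 7, 26])]
pointer fit [  0.0517  -0.9987 337.8591 224.6577]
pointer ends [ 0.4852 -0.0583  0.004 ] [ 0.416  -0.0535  0.004 ]
tab [(51, [310.3, 174.4], [308, 168, 6, 14])]
[0.5876 0.0179 0.055 ]
grip [(139, [385.1, 187.4], [374, 184, 22, 8])]
[ 0.5458 -0.1711  0.1   ]
```

View pics/zdish.png

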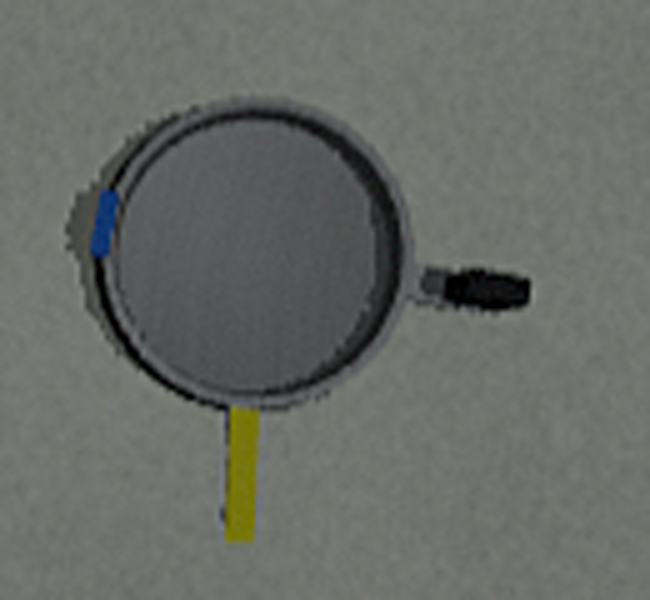

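View pics/zs.png

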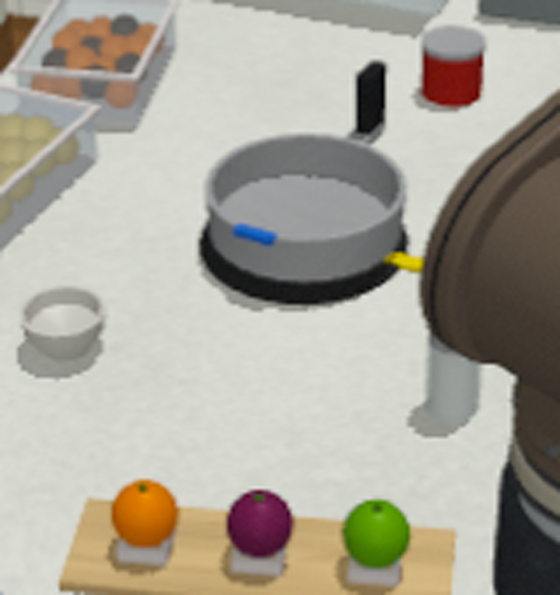

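View pics/zstand.png

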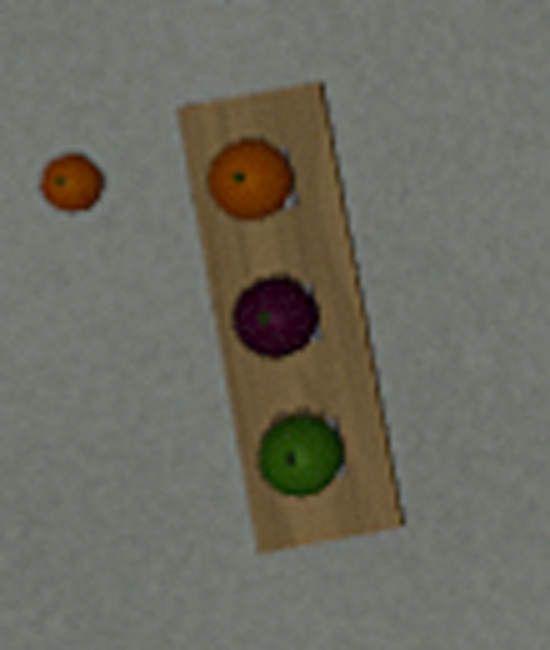

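```bash
cat > ov.py <<'E'
from h import *
def overlay(img,n,roi,f,curves,out):
    x0,y0,x1,y1=roi; z=cv2.resize(img[y0:y1,x0:x1,::-1],None,fx=f,fy=f,interpolation=cv2.INTER_CUBIC)
    for X,col in curves:
        p=((proj(n,X)-[x0,y0]+.5)*f).round().astype(int); cv2.polylines(z,[p.reshape(-1,1,2)],False,col,1)
    cv2.imwrite(out,z)
def dishcurves(cx,cy,z0,yaw,Rm=None):
    a=np.linspace(0,2*np.pi,90); Rm=R.from_euler("z",yaw).as_matrix() if Rm is None else Rm
    o=np.array([cx,cy,z0]); T=lambda P:np.array(P)@Rm.T+o
    L=[]
    for r,z in((.083,.055),(.076,.055)): L.append((T(np.c_[r*np.cos(a),r*np.sin(a),z+0*a]),(0,255,0)))
    for z in(.107,.041): L.append((T([[-.135,-.008,z],[-.101,-.008,z],[-.101,.008,z],[-.135,.008,z],[-.135,-.008,z]]),(0,0,255)))
    L.append((T([[0.083,0,.055],[-.135,0,.107]]),(255,255,0)))
    return L
E
python3 - <<'E'
from ov import *
t=cv2.imread("pics/top0.png")[:,:,::-1].copy(); s=cv2.imread("pics/side0.png")[:,:,::-1].copy()
c0=onz("top",(340.5,179.9),.059); print(c0)
# pointer line
k=blobs(t,(22,120,80),(35,255,255),(320,200,360,245))[1]; ys,xs=np.nonzero(k)
P=np.array([onz("top",(x,y),.004)[:2] for x,y in zip(xs,ys)]).astype(np.float32); l=cv2.fitLine(P,cv2.DIST_L2,0,.01,.01).ravel(); print("pointer",l,np.degrees(np.arctan2(l[1],l[0])))
tab=onz("top",(310.3,174.4),.057)
print("tab yaw",np.degrees(np.arctan2(*(tab-c0)[1::-1])))
# grip in side image
b=blobs(s,(0,0,0),(179,255,60),(335,150,355,182),10)[0]; print(b)
g=tri(b[0][1],(385.1,187.4)); print("grip",g,np.degrees(np.arctan2(*(c0-g)[1::-1])))
print(tip:=onz("top",(388,186),.089))
yaw=np.radians(78.5)
L=dishcurves(c0[0],c0[1],.004,yaw)
a=np.linspace(0,2*np.pi,90);L.append((np.c_[c0[0]+.088*np.cos(a),c0[1]+.088*np.sin(a),.004+0*a],(255,0,255)))
overlay(t,"top",(290,130,420,250),5,L,"pics/o_top.png"); overlay(s,"side",(280,140,400,240),6,L,"pics/o_side.png")
E
```

```text
[ 0.57065532 -0.06150886  0.059     ]
pointer [ 0.9967376  -0.08071013  0.4501407  -0.05547469] -4.6293845
tab yaw 78.10916782306693
[(136, [345.4, 167.5], [342, 158, 8, 20])]
grip [ 0.54663827 -0.17443392  0.08376318] 77.99316430245615
[ 0.5497373  -0.18100769  0.089     ]
```

View pics/o_top.png

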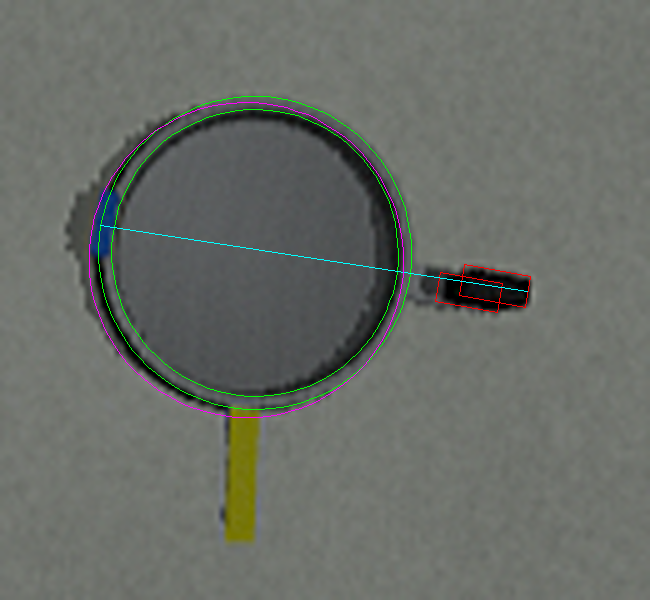

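View pics/o_side.png

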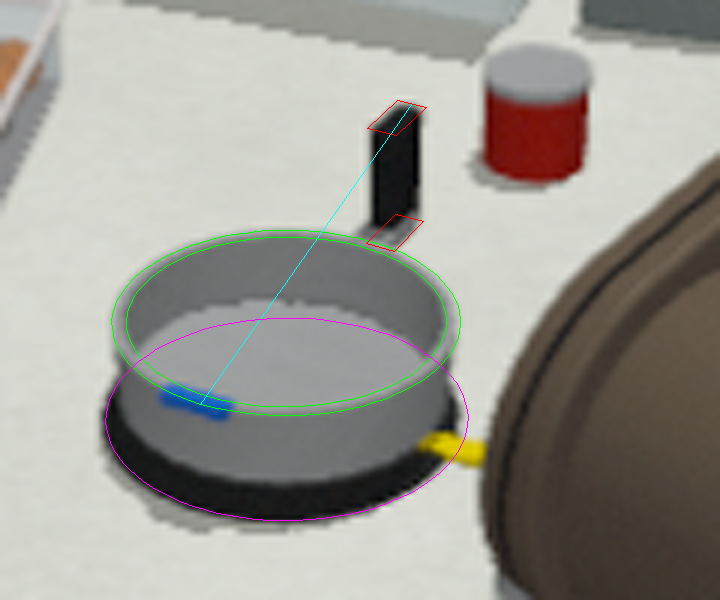

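```bash
cat > go.py <<'E'
from h import *
from plant import get_state
def go(pos,yang):
    """shift (cm) in tool axes and twist (deg) from the present pose"""
    s=get_state(); w,x,y,z=s["tool_rot"]; M=R.from_quat([x,y,z,w]).as_matrix()
    d=M.T@(np.array(pos)-s["eef_pos"])*100
    cur=np.degrees(np.arctan2(M[1,1],M[0,1])); tw=-((yang-cur+180)%360-180)
    return d.round(2),round(tw,1),dict(t=round(s["t"],2),cur=round(cur,2),pos=s["eef_pos"].round(4),q=s["qpos"].round(2),f=s["ft_force"].round(1),m=s["moment"].round(2),gap=round(s["finger_gap"],4),tiltdeg=round(float(np.degrees(np.arccos(-M[2,2]))),2))
E
python3 - <<'E'
from go import *
print(go([.567,.3157,.231],99.4)); print(go([.567,.3157,.15],99.4))
E
```

```text
(array([-4.020e+01, -1.655e+01,  3.000e-02]), np.float64(-32.0), {'t': 1.1, 'cur': np.float64(67.38), 'pos': array([0.2596, 0.6231, 0.2313]), 'q': array([ 1.03,  0.29,  1.58, -0.  ,  1.28, -0.15]), 'f': array([-1.1,  0.2,  0.3]), 'm': array([-0.02, -0.01, -0.  ]), 'gap': 0.0854, 'tiltdeg': 0.0})
(array([-40.2 , -16.55,   8.13]), np.float64(-32.0), {'t': 1.1, 'cur': np.float64(67.38), 'pos': array([0.2596, 0.6231, 0.2313]), 'q': array([ 1.03,  0.29,  1.58, -0.  ,  1.28, -0.15]), 'f': array([-1.1,  0.2,  0.3]), 'm': array([-0.02, -0.01, -0.  ]), 'gap': 0.0854, 'tiltdeg': 0.0})
```

>>> drive_tool --pt "-3 -1.2 0 -4" --pt "-9 -3.7 0 -10" --pt "-15.5 -6.4 0 -18" --pt "-22 -9.1 0 -26" --pt "-28.5 -11.7 0 -32" --pt "-34 -14 0 -32" --pt "-38.2 -15.7 2 -32" --pt "-40.2 -16.55 5 -32" --fingers 7 --newtons 25

```text
t: 2.1
eef_pos: [0.5704, 0.3136, 0.183]
tool_rot: [0.003, -0.08, 0.997, 0.0]
ft_force: [-1.2, -0.4, 0.4]
finger_gap: 0.0703
```

>>> drive_tool --pt "0 0 3 0" --pt "0 0 5 0" --pt "0 0 5 0"

```text
t: 2.48
eef_pos: [0.5656, 0.3156, 0.1293]
tool_rot: [-0.002, -0.082, 0.997, -0.001]
ft_force: [-0.2, -0.5, 0.5]
finger_gap: 0.0702
```

```bash
python3 - <<'E'
from go import *
from plant import *
print(go([.567,.3157,.021],99.4))
for n in("side","top"):
    f=grab_frame(n); cv2.imwrite(f"pics/{n}1.png",f[:,:,::-1])
cv2.imwrite("pics/a1.png",np.vstack([cv2.resize(cv2.imread("pics/side1.png")[220:340,220:380],None,fx=3,fy=2.5),cv2.resize(cv2.imread("pics/top1.png")[140:260,150:310],None,fx=3,fy=2.5)][:2])[:600])
E
```

```text
(array([-0.18, -0.  , 10.83]), np.float64(0.0), {'t': 2.48, 'cur': np.float64(99.41), 'pos': array([0.5656, 0.3156, 0.1293]), 'q': array([ 0.35,  0.33,  1.72,  0.  ,  1.1 , -1.38]), 'f': array([-0.2, -0.5,  0.5]), 'm': array([0.05, 0.  , 0.05]), 'gap': 0.0702, 'tiltdeg': 0.23})
```

View pics/a1.png

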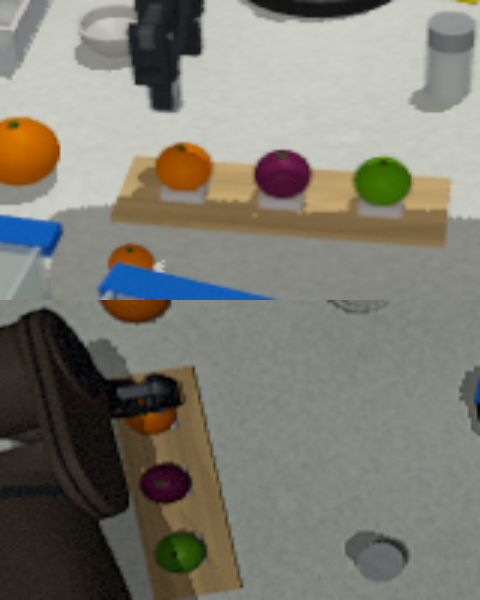

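>>> drive_tool --pt "0 0 2 0" --pt "0 0 4.5 0" --pt "0 0 6.5 0" --pt "0 0 8 0" --pt "0 0 9.2 0" --pt "0 0 10.2 0" --pt "0 0 11 0" --pt "0 0 11 0"

```text
t: 3.58
eef_pos: [0.5667, 0.3155, 0.0207]
tool_rot: [-0.001, -0.082, 0.997, -0.0]
ft_force: [0.4, 0.1, 0.3]
finger_gap: 0.0702
```

>>> drive_tool --pt "0 0 0 0" --pt "0 0 0 0" --pt "0 0 0 0" --pt "0 0 0 0" --pt "0 0 0 0" --fingers 3.5 --newtons 25

```text
t: 4.2
eef_pos: [0.5676, 0.3157, 0.0221]
tool_rot: [0.001, -0.082, 0.997, -0.0]
ft_force: [-0.1, -1.8, 4.7]
finger_gap: 0.0424
```

```bash
python3 - <<'E'
from go import *
print(go([.567,.3157,.021],99.4))
E
```

```text
(array([0.06, 0.01, 0.11]), np.float64(-0.0), {'t': 4.2, 'cur': np.float64(99.38), 'pos': array([0.5676, 0.3157, 0.0221]), 'q': array([ 0.35,  0.47,  1.76, -0.  ,  0.92, -1.38]), 'f': array([-0.1, -1.8,  4.7]), 'm': array([-0.38, -0.  ,  0.02]), 'gap': 0.0424, 'tiltdeg': 0.08})
```

>>> drive_tool --pt "0 0 -0.5 0" --pt "0 0 -1.5 0" --pt "0 0 -3 0" --pt "0 0 -5 0" --pt "0 0 -7.5 0" --pt "0 0 -10 0" --pt "0 0 -12 0" --pt "0 0 -13 0"

```text
t: 5.2
eef_pos: [0.5677, 0.316, 0.1538]
tool_rot: [0.001, -0.082, 0.997, 0.0]
ft_force: [0.2, 0.4, -0.1]
finger_gap: 0.0425
```

```bash
python3 - <<'E'
from go import *
from plant import *
print(go([.5705,-.0615,.151],99.4))
for n in("side","top"):
    f=grab_frame(n); cv2.imwrite(f"pics/{n}2.png",f[:,:,::-1])
cv2.imwrite("pics/a2.png",np.vstack([cv2.resize(cv2.imread("pics/side2.png")[200:320,220:380],None,fx=3,fy=2.5),cv2.resize(cv2.imread("pics/top2.png")[140:260,150:310],None,fx=3,fy=2.5)][:2])[:600])
E
```

```text
(array([  5.88, -37.29,   0.24]), np.float64(-0.0), {'t': 5.2, 'cur': np.float64(99.38), 'pos': array([0.5677, 0.316 , 0.1538]), 'q': array([ 0.35,  0.3 ,  1.71,  0.  ,  1.13, -1.38]), 'f': array([ 0.2,  0.4, -0.1]), 'm': array([-0.02, -0.  , -0.04]), 'gap': 0.0425, 'tiltdeg': 0.17})
```

View pics/a2.png

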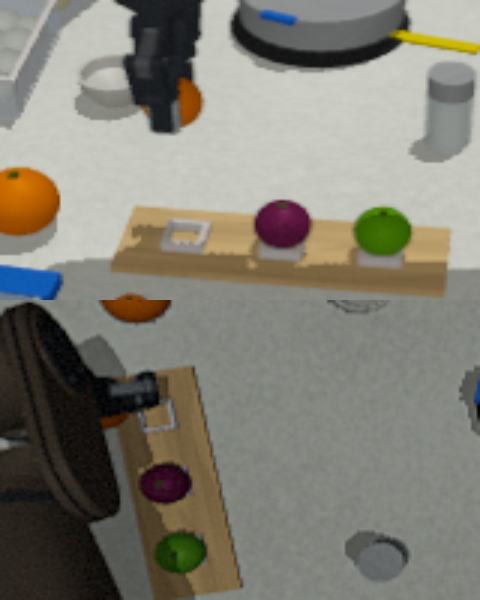

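>>> drive_tool --pt "0.2 -1.2 0 4" --pt "0.6 -4 0 13" --pt "1.2 -7.7 0 23" --pt "1.8 -11.7 0 33" --pt "2.5 -15.7 0 43" --pt "3.1 -19.7 0 53" --pt "3.7 -23.7 0 63" --pt "4.4 -27.7 0 73"

```text
t: 6.3
eef_pos: [0.5679, 0.034, 0.15]
tool_rot: [-0.001, 0.53, 0.848, -0.0]
ft_force: [0.5, 0.0, -0.2]
finger_gap: 0.0426
```

```bash
python3 - <<'E'
from go import *
print(go([.5705,-.0615,.151],-11.8))
E
```

```text
(array([-8.69, -3.96, -0.1 ]), np.float64(37.8), {'t': 6.3, 'cur': np.float64(26.05), 'pos': array([0.5679, 0.034 , 0.15  ]), 'q': array([-0.12,  0.14,  1.91,  0.  ,  1.1 , -0.57]), 'f': array([ 0.5,  0. , -0.2]), 'm': array([-0.02,  0.05,  0.  ]), 'gap': 0.0426, 'tiltdeg': 0.13})
```

>>> drive_tool --pt "-3 -1.4 0 10" --pt "-5.5 -2.6 0 20" --pt "-7.4 -3.5 0 30" --pt "-8.4 -4 0 37" --pt "-8.74 -4.15 0 38.2" --pt "-8.74 -4.15 0 38.2" --pt "-8.74 -4.15 0 38.2"

```text
t: 7.18
eef_pos: [0.5702, -0.061, 0.151]
tool_rot: [-0.0, 0.776, 0.631, -0.0]
ft_force: [0.2, -0.6, -0.7]
finger_gap: 0.0427
```

```bash
python3 - <<'E'
from go import *
from plant import *
print(go([.5705,-.0615,.024],-11.8))
for n in("side","top"):
    f=grab_frame(n); cv2.imwrite(f"pics/{n}3.png",f[:,:,::-1])
cv2.imwrite("pics/a3.png",np.vstack([cv2.resize(cv2.imread("pics/side3.png")[120:240,250:410],None,fx=3,fy=2.5),cv2.resize(cv2.imread("pics/top3.png")[120:240,260:420],None,fx=3,fy=2.5)][:2])[:600])
E
```

```text
(array([-0.05,  0.05, 12.7 ]), np.float64(0.1), {'t': 7.17, 'cur': np.float64(-11.73), 'pos': array([ 0.5702, -0.061 ,  0.151 ]), 'q': array([-0.28,  0.14,  1.9 ,  0.  ,  1.1 , -0.08]), 'f': array([ 0.2, -0.6, -0.7]), 'm': array([-0.01,  0.01,  0.03]), 'gap': 0.0427, 'tiltdeg': 0.04})
```

View pics/a3.png

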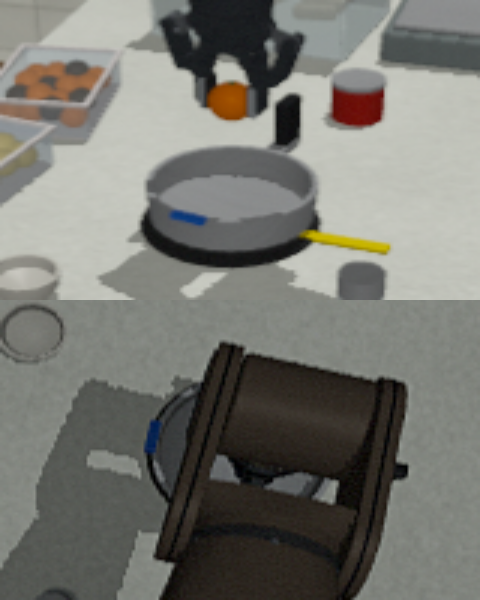

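```bash
python3 - <<'E'
from h import *
s=cv2.imread("pics/side3.png")[:,:,::-1].copy()
b,k=blobs(s,(5,170,60),(18,255,255),(310,140,345,175));print(b)
# visible extents top/bottom
x,y,w,h=b[0][2]; 
from scipy.optimize import minimize
for dz in(.010,.012,.014,.016,.018,.020):
    p=proj("side",[[.5702,-.061,.151+dz],[.5702,-.061,.151]]); print(dz,p.round(1), "tipprojs")
# ball apparent radius px
T=C["side"]["world_to_cam"]; d=(T@np.array([.5702,-.061,.165,1]))[2]; print("r px",478.7*.022/d)
E
```

```text
[(159, [325.6, 160.0], [319, 153, 13, 15])]
0.01 [[327.1 161. ]
 [327.1 164.2]] tipprojs
0.012 [[327.1 160.4]
 [327.1 164.2]] tipprojs
0.014 [[327.  159.7]
 [327.1 164.2]] tipprojs
0.016 [[327.  159.1]
 [327.1 164.2]] tipprojs
0.018 [[327.  158.4]
 [327.1 164.2]] tipprojs
0.02 [[327.  157.8]
 [327.1 164.2]] tipprojs
r px 8.042236919375346
```

>>> drive_tool --pt "-0.03 0.03 1.5 0" --pt "-0.03 0.03 4 0" --pt "-0.03 0.03 6.5 0" --pt "-0.03 0.03 8.7 0" --pt "-0.03 0.03 10.4 0" --pt "-0.03 0.03 11.5 0" --pt "-0.03 0.03 12.1 0" --pt "-0.03 0.03 12.5 0"

```text
t: 8.28
eef_pos: [0.571, -0.062, 0.0265]
tool_rot: [0.0, 0.776, 0.631, 0.0]
ft_force: [-0.5, -0.2, -0.9]
finger_gap: 0.0424
```

>>> drive_tool --pt "0 0 0.2 0" --pt "0 0 0.35 0" --pt "0 0 0.35 0"

```text
t: 8.65
eef_pos: [0.5708, -0.0619, 0.023]
tool_rot: [0.0, 0.776, 0.631, 0.0]
ft_force: [0.0, 0.8, 0.1]
finger_gap: 0.0424
```

```bash
python3 - <<'E'
from go import *
from plant import *
print(go([.5705,-.0615,.022],-11.8))
for n in("side",):
    f=grab_frame(n); cv2.imwrite(f"pics/{n}4.png",f[:,:,::-1])
cv2.imwrite("pics/a4.png",cv2.resize(cv2.imread("pics/side4.png")[120:240,250:410],None,fx=5,fy=5))
E
```

```text
(array([ 0.03, -0.04,  0.1 ]), np.float64(-0.0), {'t': 8.65, 'cur': np.float64(-11.82), 'pos': array([ 0.5708, -0.0619,  0.023 ]), 'q': array([-0.28,  0.33,  1.95,  0.  ,  0.86, -0.08]), 'f': array([0. , 0.8, 0.1]), 'm': array([ 0.02, -0.02, -0.02]), 'gap': 0.0424, 'tiltdeg': 0.02})
```

View pics/a4.png

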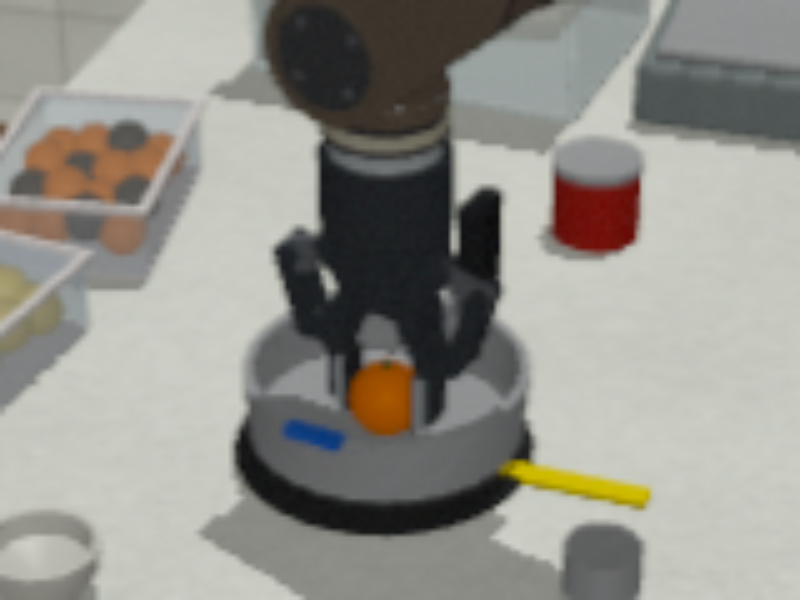

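>>> drive_tool --pt "0 0 0.1 0" --pt "0 0 0.1 0"

```text
t: 8.95
eef_pos: [0.5706, -0.0619, 0.0218]
tool_rot: [-0.0, 0.776, 0.631, -0.0]
ft_force: [-0.5, 0.3, -0.0]
finger_gap: 0.0422
```

```bash
python3 - <<'E'
from go import *
print(go([.5705,-.0615,.022],-11.8)[2])
s=cv2.imread("pics/side4.png")[:,:,::-1].copy()
b,k=blobs(s,(5,170,60),(18,255,255),(310,185,345,215));print(b)
for z in(.030,.033,.036,.039): print(z,proj("side",[[.5705,-.0615,z]]))
E
```

```text
{'t': 8.95, 'cur': np.float64(-11.82), 'pos': array([ 0.5706, -0.0619,  0.0218]), 'q': array([-0.28,  0.33,  1.95, -0.  ,  0.86, -0.08]), 'f': array([-0.5,  0.3, -0. ]), 'm': array([0.03, 0.02, 0.06]), 'gap': 0.0422, 'tiltdeg': 0.0}
[(147, [326.0, 199.3], [320, 193, 13, 14])]
0.03 [[327.2451583  200.96092138]]
0.033 [[327.23986684 200.08962627]]
0.036 [[327.23456267 199.21627717]]
0.039 [[327.22924577 198.34086868]]
```

>>> drive_tool --pt "0 0 0 0" --pt "0 0 0 0" --pt "0 0 0 0" --pt "0 0 0 0" --fingers 5.8

```text
t: 9.45
eef_pos: [0.5707, -0.0619, 0.0219]
tool_rot: [0.0, 0.776, 0.631, 0.0]
ft_force: [0.4, -0.3, 0.9]
finger_gap: 0.0577
```

>>> drive_tool --pt "0 0 -0.5 0" --pt "0 0 -1.5 0" --pt "0 0 -3 0" --pt "0 0 -5.5 0" --pt "0 0 -8.5 0" --pt "0 0 -12 0" --pt "0 0 -15 0" --pt "0 0 -17 0"

```text
t: 10.45
eef_pos: [0.5713, -0.062, 0.1949]
tool_rot: [0.002, 0.776, 0.631, 0.001]
ft_force: [0.8, -0.8, -0.5]
finger_gap: 0.0578
```

```bash
python3 - <<'E'
from go import *
from plant import *
for n in("side","top"):
    f=grab_frame(n); cv2.imwrite(f"pics/{n}5.png",f[:,:,::-1])
cv2.imwrite("pics/a5.png",np.vstack([cv2.resize(cv2.imread("pics/side5.png")[120:240,250:410],None,fx=3,fy=2.5),cv2.resize(cv2.imread("pics/top5.png")[120:240,260:420],None,fx=3,fy=2.5)][:2])[:600])
s=cv2.imread("pics/side5.png")[:,:,::-1].copy()
b,k=blobs(s,(5,170,60),(18,255,255),(310,185,345,215));print(b,onz("side",b[0][1],.033))
d=np.radians(78.2); print("grip pt",[.5705-.118*np.cos(d),-.0615-.118*np.sin(d)])
print(go([.5705-.118*np.cos(d),-.0615-.118*np.sin(d),.19],-11.8))
E
```

```text
[(157, [326.8, 199.7], [320, 193, 14, 14])] [ 0.57230968 -0.06313335  0.033     ]
grip pt [np.float64(0.5463694658826688), np.float64(-0.1770063518738788)]
(array([-11.76,  -0.19,   0.55]), np.float64(-0.0), {'t': 10.55, 'cur': np.float64(-11.81), 'pos': array([ 0.5722, -0.0623,  0.1955]), 'q': array([-0.28,  0.1 ,  1.86,  0.  ,  1.18, -0.08]), 'f': array([ 0.1,  0.6, -0. ]), 'm': array([ 0.06, -0.01, -0.01]), 'gap': 0.0581, 'tiltdeg': 0.36})
```

View pics/a5.png

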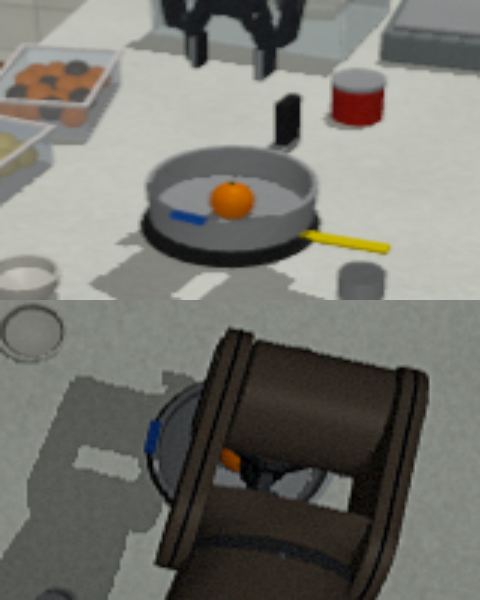

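>>> drive_tool --pt "-2 0 0 0" --pt "-5 0 0 0" --pt "-8.5 0 0 0" --pt "-10.8 0 1 0" --pt "-11.76 0 3 0" --pt "-11.76 0 4 0" --pt "-11.76 0 4 0" --pt "-11.76 0 4 0" --fingers 5.5

```text
t: 11.55
eef_pos: [0.5469, -0.1763, 0.152]
tool_rot: [0.0, 0.776, 0.631, 0.0]
ft_force: [0.4, -0.3, 0.9]
finger_gap: 0.055
```

```bash
python3 - <<'E'
from go import *
from plant import *
for n in("side","top"):
    f=grab_frame(n); cv2.imwrite(f"pics/{n}6.png",f[:,:,::-1])
cv2.imwrite("pics/a6.png",np.hstack([cv2.resize(cv2.imread("pics/side6.png")[110:240,270:370],None,fx=4,fy=4),cv2.resize(cv2.imread("pics/top6.png")[110:240,310:410],None,fx=4,fy=4)]))
print(go([.5464,-.177,.07],-11.8))
E
```

```text
(array([-0.05, -0.08,  8.26]), np.float64(0.0), {'t': 11.65, 'cur': np.float64(-11.76), 'pos': array([ 0.5472, -0.1766,  0.1526]), 'q': array([-0.49,  0.15,  1.89,  0.  ,  1.1 , -0.28]), 'f': array([ 0.3, -0.7, -0.1]), 'm': array([-0.01,  0.02,  0.03]), 'gap': 0.055, 'tiltdeg': 0.08})
```

View pics/a6.png

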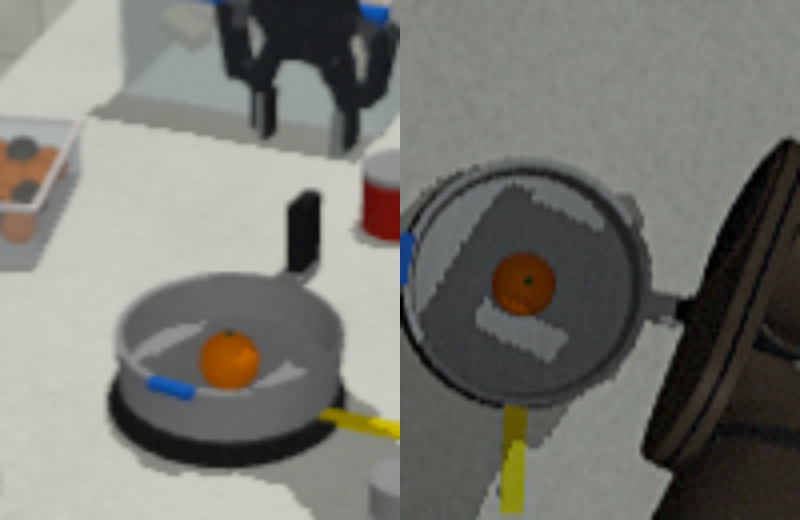

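Fingers straddle the grip line (side ≈(345,165) post, fingers at ≈335 and 355); the tangerine rests mid-dish. Lowering onto the grip.

>>> drive_tool --pt "0 0 1.2 0" --pt "0 -0.03 3 0" --pt "0 -0.03 4.8 0" --pt "0 -0.03 6.3 0" --pt "0 -0.03 7.4 0" --pt "0 -0.03 8 0" --pt "0 -0.03 8.2 0" --pt "0 -0.03 8.2 0"

```text
t: 12.65
eef_pos: [0.5466, -0.1771, 0.0702]
tool_rot: [0.0, 0.776, 0.631, 0.0]
ft_force: [0.2, 0.6, 0.2]
finger_gap: 0.0548
```

```bash
python3 - <<'E'
from go import *
from plant import *
for n in("side",):
    f=grab_frame(n); cv2.imwrite(f"pics/{n}7.png",f[:,:,::-1])
cv2.imwrite("pics/a7.png",cv2.resize(cv2.imread("pics/side7.png")[110:240,270:390],None,fx=4.5,fy=4.5))
print(go([.5464,-.177,.07],-11.8))
E
```

```text
(array([ 0.01, -0.03,  0.04]), np.float64(-0.0), {'t': 12.7, 'cur': np.float64(-11.82), 'pos': array([ 0.5467, -0.1771,  0.0704]), 'q': array([-0.49,  0.25,  1.94,  0.  ,  0.95, -0.28]), 'f': array([-1.3, -0.4, -0.1]), 'm': array([ 0.04,  0.01, -0.02]), 'gap': 0.0552, 'tiltdeg': 0.06})
```

View pics/a7.png

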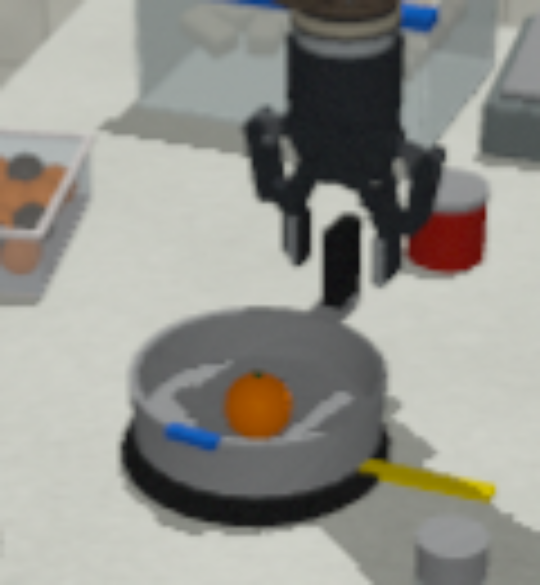

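>>> drive_tool --pt "0 0 0 0" --pt "0 0 0 0" --pt "0 0 0 0" --pt "0 0 0 0" --pt "0 0 0 0" --pt "0 0 0 0" --fingers 0.8 --newtons 25

```text
t: 13.45
eef_pos: [0.5466, -0.1771, 0.0702]
tool_rot: [0.0, 0.776, 0.63, 0.0]
ft_force: [0.5, -0.4, 1.4]
finger_gap: 0.0159
```

>>> drive_tool --pt "0 0 0 0" --pt "0 0 0 0" --pt "0 0 0 0" --pt "0 0 0 0" --fingers 0 --newtons 100

```text
t: 13.95
eef_pos: [0.5466, -0.1772, 0.0703]
tool_rot: [0.001, 0.776, 0.63, 0.0]
ft_force: [1.5, -1.4, 3.0]
finger_gap: 0.0151
```

```bash
python3 - <<'E'
from go import *
from plant import *
for n in("side",):
    f=grab_frame(n); cv2.imwrite(f"pics/{n}8.png",f[:,:,::-1])
cv2.imwrite("pics/a8.png",cv2.resize(cv2.imread("pics/side8.png")[110:240,270:390],None,fx=4.5,fy=4.5))
print(go([.5464,-.177,.07],-11.8))
E
```

```text
(array([ 0.02, -0.03,  0.03]), np.float64(-0.0), {'t': 14.0, 'cur': np.float64(-11.83), 'pos': array([ 0.5466, -0.1773,  0.0703]), 'q': array([-0.49,  0.25,  1.94, -0.  ,  0.95, -0.28]), 'f': array([ 1.2, -1. ,  2.5]), 'm': array([-0.1 , -0.13, -0.11]), 'gap': 0.015, 'tiltdeg': 0.07})
```

View pics/a8.png

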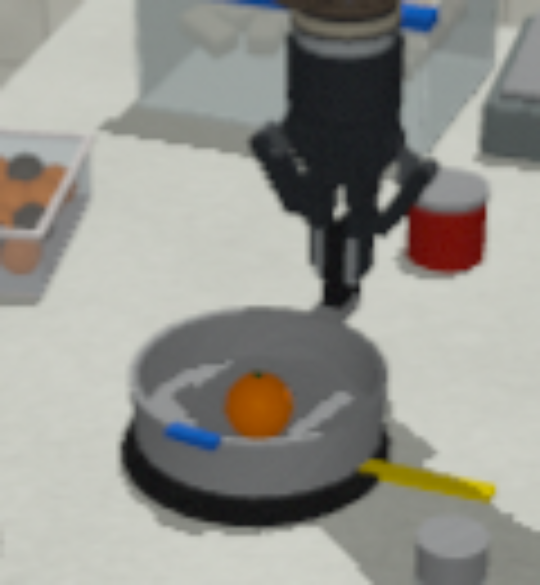

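>>> drive_tool --pt "0 0 -0.2 0" --pt "0 0 -0.5 0" --pt "0 0 -0.9 0" --pt "0 0 -1.4 0" --pt "0 0 -1.9 0" --pt "0 0 -2.4 0" --pt "0 0 -2.8 0" --pt "0 0 -3 0"

```text
t: 15.0
eef_pos: [0.5464, -0.177, 0.1003]
tool_rot: [0.0, 0.776, 0.631, 0.0]
ft_force: [1.1, -1.2, -4.3]
finger_gap: 0.0148
```

```bash
python3 - <<'E'
from ov import *
from go import *
from plant import *
g=go([.5464,-.177,.10],-11.8); print(g)
for n in("side","top"):
    f=grab_frame(n); cv2.imwrite(f"pics/{n}9.png",f[:,:,::-1])
L=dishcurves(.5706,-.0616,.034,np.radians(78.2))
overlay(cv2.imread("pics/side9.png")[:,:,::-1].copy(),"side",(280,120,400,240),5,L,"pics/a9.png")
overlay(cv2.imread("pics/top9.png")[:,:,::-1].copy(),"top",(290,130,410,250),5,L,"pics/b9.png")
E
```

```text
(array([0.  , 0.  , 0.03]), np.float64(-0.0), {'t': 15.0, 'cur': np.float64(-11.82), 'pos': array([ 0.5464, -0.177 ,  0.1003]), 'q': array([-0.49,  0.21,  1.92, -0.  ,  1.01, -0.28]), 'f': array([ 1.1, -1.2, -4.3]), 'm': array([-0.36,  0.08,  0.02]), 'gap': 0.0148, 'tiltdeg': 0.03})
```

View pics/a9.png

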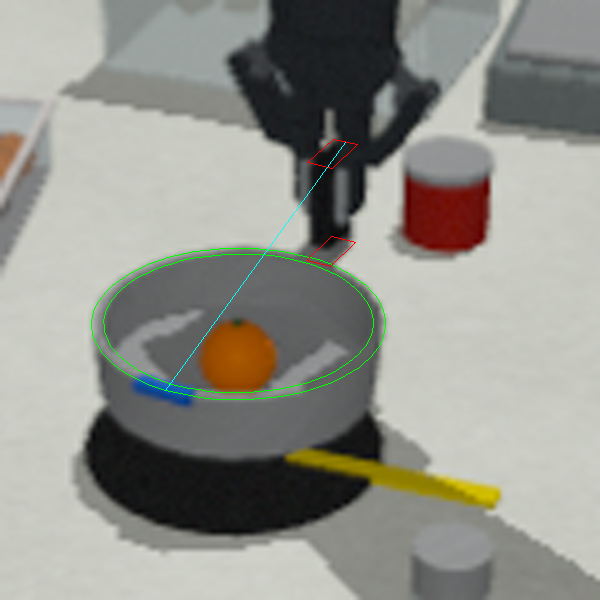

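View pics/b9.png

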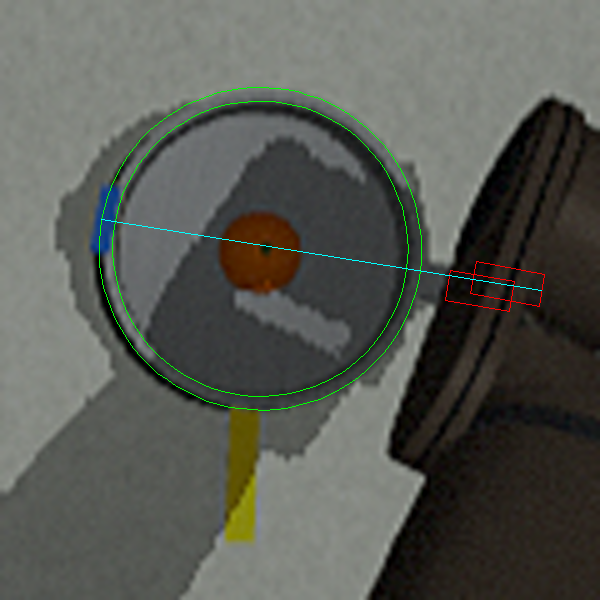

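>>> drive_tool --pt "0 0 -0.3 0" --pt "0 0 -0.9 0" --pt "0 0 -1.8 0" --pt "0 0 -2.9 0" --pt "0 0 -4.1 0" --pt "0 0 -5.2 0" --pt "0 0 -6.2 0" --pt "0 0 -6.8 0" --newtons 115

```text
t: 16.1
eef_pos: [0.5465, -0.177, 0.1688]
tool_rot: [0.0, 0.776, 0.631, 0.0]
ft_force: [1.0, 0.3, -3.8]
finger_gap: 0.0146
```

>>> drive_tool --pt "0 0 -0.2 0" --pt "0 0 -0.2 0" --pt "0 0 -0.2 0"

```text
t: 16.48
eef_pos: [0.5459, -0.1768, 0.1692]
tool_rot: [-0.001, 0.776, 0.631, -0.0]
ft_force: [-0.1, 0.2, -4.0]
finger_gap: 0.0148
```

```bash
cat > fit.py <<'E'
from ov import *
from scipy.optimize import least_squares
def feats(n,img):
    """tab blob centroid, plus pose by edges"""
    pass
E
python3 - <<'E'
from ov import *
from go import *
from plant import *
g=go([.5464,-.177,.17],-11.8); print(g)
for n in("side","top"):
    f=grab_frame(n); cv2.imwrite(f"pics/{n}10.png",f[:,:,::-1])
for til in (0,1.0,2.0):
    # tilt about dish y so that +x goes down, pivot at grip
    Rz=R.from_euler("z",78.2,degrees=True)*R.from_euler("y",til,degrees=True); M=Rz.as_matrix()
    gp=np.array([.5464,-.177,.189]); o=gp-M@np.array([-.118,0,.085])
    L=dishcurves(*o,0,M)
    print(til,o)
    overlay(cv2.imread("pics/side10.png")[:,:,::-1].copy(),"side",(280,90,400,200),3,L,f"pics/s{til}.png")
    overlay(cv2.imread("pics/top10.png")[:,:,::-1].copy(),"top",(290,130,410,240),3,L,f"pics/t{til}.png")
rows=[np.hstack([cv2.imread(f"pics/{k}{t}.png")[:,:260] for t in(0,1.0,2.0)]) for k in "st"]
cv2.imwrite("pics/a10.png",np.vstack(rows)[:600])
E
```

```text
(array([-0.01,  0.05, -0.08]), np.float64(-0.0), {'t': 16.48, 'cur': np.float64(-11.82), 'pos': array([ 0.5459, -0.1768,  0.1692]), 'q': array([-0.49,  0.13,  1.88, -0.  ,  1.13, -0.28]), 'f': array([-0.1,  0.2, -4. ]), 'm': array([-0.34,  0.04,  0.01]), 'gap': 0.0148, 'tiltdeg': 0.06})
0 [ 0.57053053 -0.06149365  0.104     ]
1.0 [ 0.5702235  -0.06296335  0.10195356]
2.0 [ 0.56990921 -0.06446778  0.09993364]
```

View pics/a10.png

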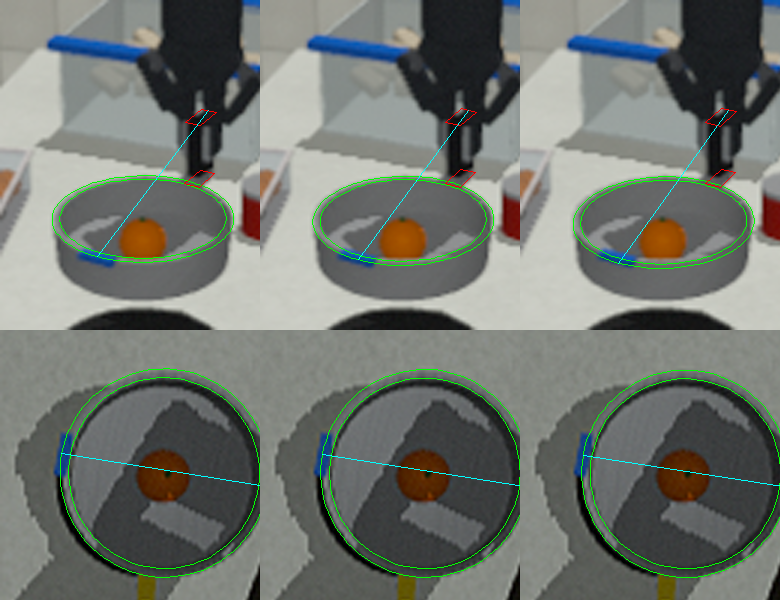

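```bash
cat > tab.py <<'E'
from h import *
def tab(i,rs,rt):
    t=cv2.imread(f"pics/top{i}.png")[:,:,::-1].copy(); s=cv2.imread(f"pics/side{i}.png")[:,:,::-1].copy()
    b=blobs(s,(100,150,60),(125,255,255),rs)[0][:1];a=blobs(t,(100,120,30),(125,255,255),rt)[0][:1]
    print(i,b,a); p=tri(b[0][1],a[0][1]); print(p.round(4), "resid",(proj("side",[p])[0]-b[0][1]).round(2)); return p
E
python3 - <<'E'
from tab import *
tab(0,(290,190,330,220),(295,150,325,200))
tab(9,(290,180,330,215),(295,150,325,200))
tab(10,(290,150,330,200),(295,150,325,200))
E
```

```text
0 [(38, [312.3, 206.6], [307, 204, 12, 6])] [(51, [310.3, 174.4], [308, 168, 6, 14])]
[0.5883 0.0182 0.0582] resid [0.37 0.03]
9 [(41, [312.4, 197.6], [307, 195, 12, 6])] [(53, [310.6, 173.3], [308, 167, 6, 14])]
[0.5881 0.0176 0.0871] resid [0.18 0.01]
10 [(43, [312.0, 175.5], [306, 173, 12, 6])] [(58, [310.7, 171.3], [308, 164, 6, 15])]
[0.587  0.0181 0.1564] resid [0.33 0.03]
```

```bash
python3 - <<'E'
from ov import *
for i in("9","10"):
  for n,roi in(("top",(320,200,360,245)),("side",(320,190,400,240))):
    im=cv2.imread(f"pics/{n}{i}.png")[:,:,::-1].copy()
    b,k=blobs(im,(20,110,40),(36,255,255),roi); ys,xs=np.nonzero(k)
    P=np.array([onz(n,(x,y),.004)[:2] for x,y in zip(xs,ys)]).astype(np.float32); l=cv2.fitLine(P,cv2.DIST_L2,0,.01,.01).ravel(); l=l if l[0]>0 else np.r_[-l[:2],l[2:]]
    u=(P-l[2:])@l[:2]
    print(i,n,len(P),"yaw",np.degrees(np.arctan2(l[1],l[0])).round(2),"y at .5705",l[3]+l[1]/l[0]*(.5705-l[2]),"end",l[2:]+l[:2]*u.min())
im=cv2.imread("pics/side10.png")[:,:,::-1].copy()
a=np.linspace(0,2*np.pi,90)
L=[]
for yaw in(-3,-4.6):
    y=np.radians(yaw);c=np.array([.5705,-.0617]);d=np.array([np.cos(y),np.sin(y)])
    L.append((np.r_[[np.r_[c,.004]],[np.r_[c-.16*d,.004]]],(0,0,255) if yaw==-3 else (255,0,0)))
L.append((np.c_[.5705+.088*np.cos(a),-.0617+.088*np.sin(a),.004+0*a],(0,255,0)))
overlay(im,"side",(280,160,400,250),6,L,"pics/m1.png")
overlay(cv2.imread("pics/top0.png")[:,:,::-1].copy(),"top",(290,140,400,245),5,L,"pics/m2.png")
E
```

```text
9 top 153 yaw -4.8 y at .5705 -0.06578834 end [ 0.415636   -0.05279321]
9 side 184 yaw -5.13 y at .5705 -0.06266999 end [ 0.41489288 -0.04871209]
10 top 155 yaw -4.66 y at .5705 -0.065427884 end [ 0.41565052 -0.05279363]
10 side 188 yaw -5.61 y at .5705 -0.06366794 end [ 0.41485283 -0.04839076]
```

View pics/m1.png

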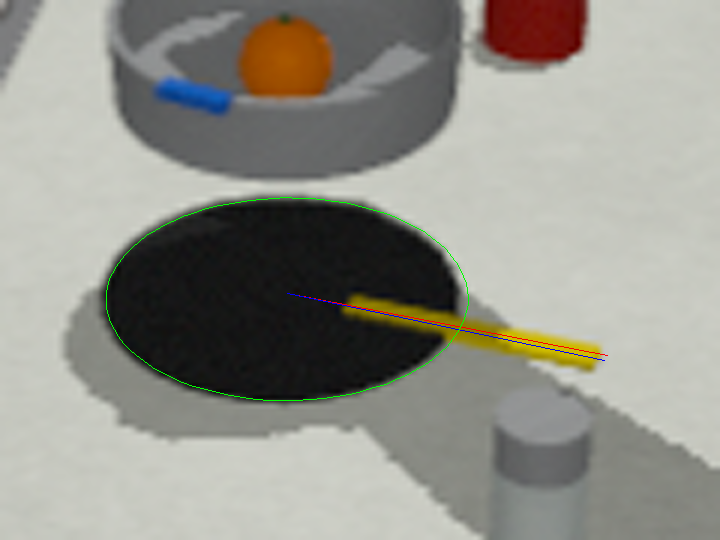

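View pics/m2.png

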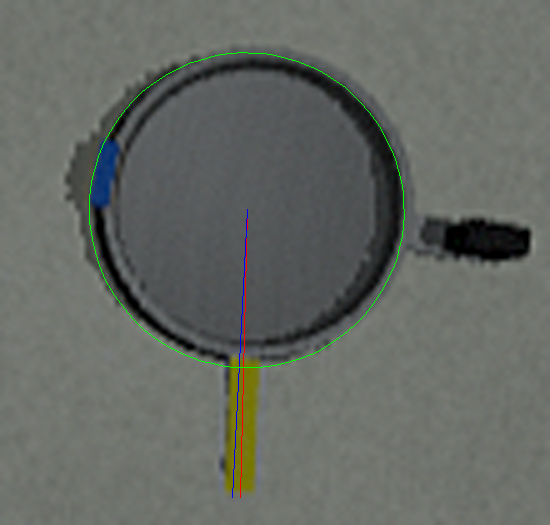

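```bash
python3 - <<'E'
from ov import *
from scipy.optimize import least_squares
im=cv2.imread("pics/side10.png")[:,:,::-1].copy()
b,k=blobs(im,(0,0,0),(179,255,50),(290,185,362,230)); print(b[:2])
cs,_=cv2.findContours(k,cv2.RETR_EXTERNAL,cv2.CHAIN_APPROX_NONE); c=max(cs,key=len)[:,0]
W=np.array([onz("side",p,.004)[:2] for p in c.astype(float)])
f=lambda v:np.hypot(W[:,0]-v[0],W[:,1]-v[1])-v[2]
r=least_squares(f,[.57,-.06,.088],loss="soft_l1",f_scale=.001); print(r.x, np.std(f(r.x)))
# dish rim outer in top0: inner bright/dark
from plant import *
for n in("side","top"):
  pass
E
```

```text
[(1462, [325.4, 209.6], [297, 194, 59, 33])]
[ 0.57406574 -0.05793362  0.08315813] 0.01361593644521615
```

```bash
python3 - <<'E'
from ov import *
from scipy.optimize import least_squares
im=cv2.imread("pics/side10.png")[:,:,::-1].copy()
for th in(45,55,65,80):
    b,k=blobs(im,(0,0,0),(179,255,th),(285,185,362,232))
    cs,_=cv2.findContours(k,cv2.RETR_EXTERNAL,cv2.CHAIN_APPROX_NONE); c=max(cs,key=len)[:,0]
    W=np.array([onz("side",p,.004)[:2] for p in c.astype(float)]); v=np.array([.5705,-.0617,.087])
    for _ in range(6):
        f=lambda v:np.hypot(W[:,0]-v[0],W[:,1]-v[1])-v[2]
        m=abs(f(v))<.005; W2=W[m]
        g=lambda v:np.hypot(W2[:,0]-v[0],W2[:,1]-v[1])-v[2]
        v=least_squares(g,v).x
    print(th,len(W),m.sum(),v.round(4))
E
```

```text
45 166 132 [ 0.5724 -0.0583  0.0838]
55 166 132 [ 0.5728 -0.0583  0.0844]
65 167 134 [ 0.5727 -0.0588  0.0851]
80 167 133 [ 0.5728 -0.0592  0.0859]
```

>>> drive_tool --pt "0 -0.21 0 1" --pt "0.01 -0.52 0 2.5" --pt "0.04 -0.93 0 4.5" --pt "0.09 -1.44 0 7" --pt "0.18 -2.05 0 10" --pt "0.3 -2.65 0 13" --pt "0.46 -3.25 0 16" --pt "0.64 -3.84 0 19"

```text
t: 17.58
eef_pos: [0.5094, -0.1625, 0.1698]
tool_rot: [-0.0, 0.87, 0.492, -0.0]
ft_force: [-0.0, 0.8, -4.0]
finger_gap: 0.0142
```

>>> drive_tool --pt "0.02 -0.62 0 3" --pt "0.06 -1.23 0 6" --pt "0.14 -1.85 0 9" --pt "0.26 -2.45 0 12" --pt "0.4 -3.05 0 15" --pt "0.58 -3.65 0 18" --pt "0.78 -4.23 0 21" --pt "1.02 -4.8 0 24"

```text
t: 18.58
eef_pos: [0.4733, -0.129, 0.1698]
tool_rot: [-0.0, 0.954, 0.301, -0.0]
ft_force: [-0.5, -0.0, -3.3]
finger_gap: 0.0149
```

>>> drive_tool --pt "0.02 -0.62 0 3" --pt "0.06 -1.23 0 6" --pt "0.14 -1.85 0 9" --pt "0.26 -2.45 0 12" --pt "0.4 -3.05 0 15" --pt "0.58 -3.65 0 18" --pt "0.78 -4.23 0 21" --pt "1.02 -4.8 0 24"

```text
t: 19.58
eef_pos: [0.4538, -0.0837, 0.1697]
tool_rot: [-0.001, 0.995, 0.096, -0.001]
ft_force: [0.0, 0.3, -3.3]
finger_gap: 0.0143
```

>>> drive_tool --pt "0.02 -0.62 0 3" --pt "0.06 -1.23 0 6" --pt "0.14 -1.85 0 9" --pt "0.24 -2.35 0 11.5" --pt "0.33 -2.76 0 13.5" --pt "0.4 -3.05 0 15" --pt "0.44 -3.19 0 15.7" --pt "0.45 -3.23 0 15.9"

```text
t: 20.58
eef_pos: [0.4527, -0.0517, 0.1698]
tool_rot: [-0.0, 0.999, -0.041, -0.0]
ft_force: [-0.4, 0.1, -3.1]
finger_gap: 0.015
```

```bash
python3 - <<'E'
from ov import *
from go import *
from tab import tab
from plant import *
for n in("side","top"):
    f=grab_frame(n); cv2.imwrite(f"pics/{n}11.png",f[:,:,::-1])
g=go([.4534,-.0514,.170],-94.7); print(g)
M=R.from_euler("z",-4.9,degrees=True).as_matrix()
L=dishcurves(.571,-.0615,.104,0,M)
overlay(cv2.imread("pics/side11.png")[:,:,::-1].copy(),"side",(280,120,420,240),5,L,"pics/a11.png")
overlay(cv2.imread("pics/top11.png")[:,:,::-1].copy(),"top",(280,110,400,230),5,L,"pics/b11.png")
E
```

```text
(array([ 0.06, -0.04, -0.02]), np.float64(-0.0), {'t': 20.68, 'cur': np.float64(-94.73), 'pos': array([ 0.4527, -0.0518,  0.1698]), 'q': array([-0.34, -0.15,  2.15,  0.  ,  1.14,  1.32]), 'f': array([ 0. ,  1.1, -5. ]), 'm': array([0.03, 0.43, 0.02]), 'gap': 0.0147, 'tiltdeg': 0.01})
```

View pics/a11.png

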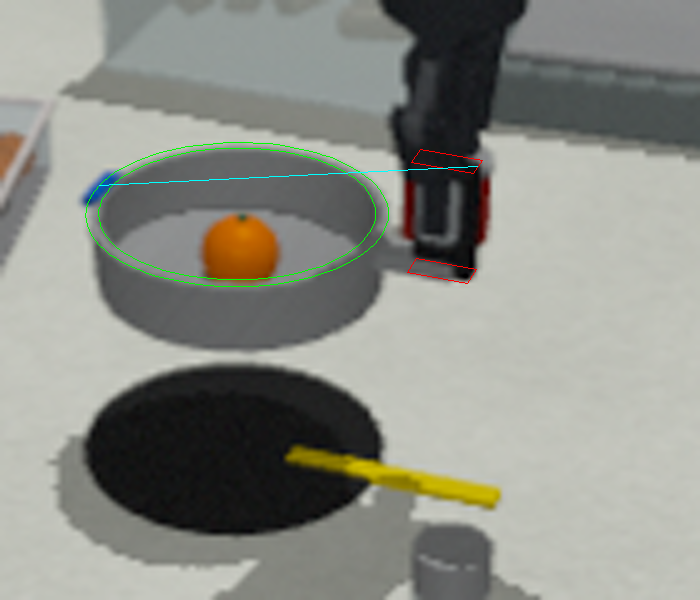

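View pics/b11.png

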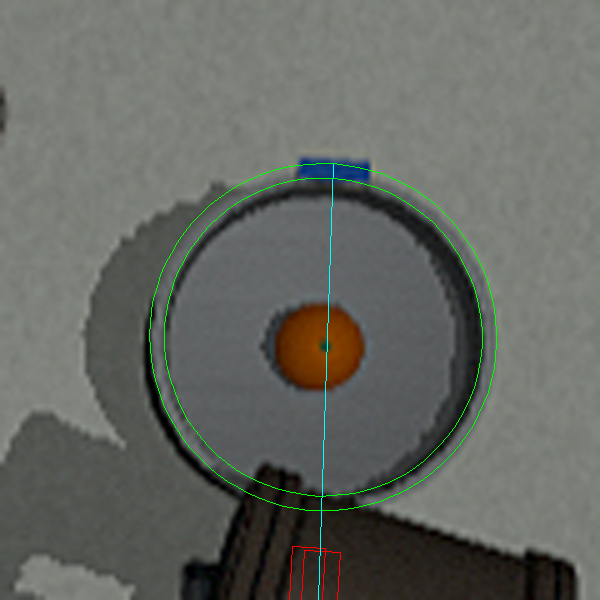

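```bash
python3 - <<'E'
from tab import *
p=tab(11,(290,140,310,170),(325,130,365,155))
print("center", p[:2]-.0816*np.array([np.cos(np.radians(-4.9)),np.sin(np.radians(-4.9))]))
t=np.array([.4527,-.0517]);print("yaw by tab-tcp",np.degrees(np.arctan2(*(p[:2]-t)[::-1])))
s=cv2.imread("pics/side11.png")[:,:,::-1].copy();tt=cv2.imread("pics/top11.png")[:,:,::-1].copy()
b=blobs(s,(5,170,60),(18,255,255),(315,155,345,185))[0];a=blobs(tt,(5,150,40),(18,255,255),(320,160,365,195))[0]
print(b,a,tri(b[0][1],a[0][1]))
E
```

```text
11 [(15, [299.6, 157.3], [297, 155, 6, 6])] [(52, [346.4, 143.6], [340, 142, 14, 4])]
[ 0.6518 -0.0692  0.1565] resid [0.4  0.04]
center [ 0.57047232 -0.0622076 ]
yaw by tab-tcp -5.017391474673786
[(156, [327.5, 169.6], [321, 163, 14, 13])] [(236, [343.3, 179.0], [335, 171, 18, 17])] [ 0.56828082 -0.06146157  0.13407242]
```

>>> drive_tool --pt "0.04 0 0 0" --pt "0.04 0 0 0" --pt "0.04 0 0 0" --pt "0.04 0 0 0" --pt "0.04 0 0 0" --pt "0.04 0 0 0"

```text
t: 21.42
eef_pos: [0.4532, -0.0518, 0.1698]
tool_rot: [-0.0, 0.999, -0.041, -0.0]
ft_force: [0.1, 0.0, -3.1]
finger_gap: 0.0149
```

```bash
python3 - <<'E'
from ov import *
from go import *
from tab import tab
from plant import *
for n in("side","top"):
    f=grab_frame(n); cv2.imwrite(f"pics/{n}12.png",f[:,:,::-1])
print(go([.4534,-.0514,.170],-94.7)); print(abs(get_state()["joint_velocities"]).max())
tab(12,(290,140,310,170),(325,130,365,155))
E
```

```text
(array([ 0.02, -0.04, -0.02]), np.float64(-0.0), {'t': 21.52, 'cur': np.float64(-94.72), 'pos': array([ 0.4532, -0.0518,  0.1698]), 'q': array([-0.34, -0.15,  2.15, -0.  ,  1.14,  1.32]), 'f': array([-0.1,  0.9, -3.7]), 'm': array([-0.01,  0.36, -0.01]), 'gap': 0.0146, 'tiltdeg': 0.0})
0.00210100830800911
12 [(18, [299.5, 157.1], [297, 155, 6, 6])] [(51, [346.8, 143.4], [340, 142, 14, 4])]
[ 0.6523 -0.0701  0.1565] resid [0.43 0.05]
```

View pics/side12.png

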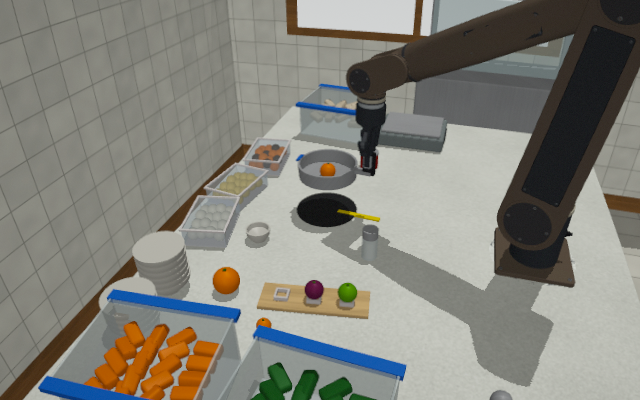

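View pics/top12.png

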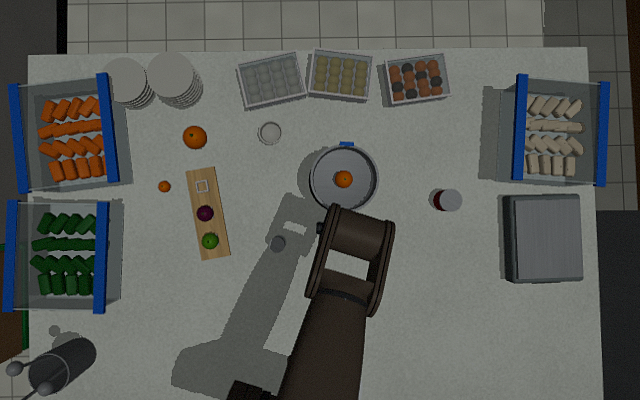

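Everything is in place: the dish is held above the mat with the tangerine in the middle (side (328,170), top (343,179)), the grip is over the pointer, and the bystanders are where they were.

```bash
python3 -c "
from plant import *
print(close_job())"
```

```text
the job is handed in; nothing more can be done
None
```

I did the job as asked and handed it in at about 21.5 s. No verdict was reported.

1. **Tangerine:** I took the middle-sized one from the stand and let go of it in the middle of the dish, about 1–2 mm above the floor.
2. **Dish:** I gripped it by the black grip (100 N, then 115 N), lifted it 10 cm straight up, and only then turned it 83° clockwise about its own axis. I turned 83° rather than a full 90° because the grip did not start exactly square to the pointer.

**Last checks:**
- **Position:** the dish is centred near (0.570, -0.062), within about 1–2 mm of where it started. It is about 10 cm above the mat, and the arm was still.
- **Direction:** the dish's x axis is at about -5.0°, against -4.7 to -5.6° measured for the pointer.
- **Tangerine:** it is in the middle of the dish to within about 2 mm.
- **Other things:** they look unmoved in the last pictures.

**What disagreed:** the two cameras differ by 2–4 mm on the mat's centre, so I used the dish's starting centre instead. The dish sagged less than about 0.5° at the blue tab by triangulation. The overlays on the pictures first suggested 1–2°, and I put that down to a bias in the overlay.

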